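# Lock a tape roll on its stand with a blunt-start threaded knob

### The job

A roll of masking tape is already on the desk stand, but its red locking knob is lying next to it. Pick the knob up, set it upright over the threaded post, and turn it gently backward (anticlockwise seen from above) until its threads click down into the thread starts; then turn it forward (clockwise), against the spring under the roll, until it is fully home at its stop. Never force the knob against the post, leave the phone, sticky notes, glue stick and pen where they are, and let go at the end.

Things in the scene. Friction and masses are not known exactly. Their poses are not given: they have to be found in the camera images.
- lock_knob: Red plastic locking knob, loose, about 150 g, 62 mm tall, upright on the desk at first. Origin: centre of its underside, z up its axis. Flange 92 mm across, 5 mm thick; above it a knurled skirt 55 mm across up to 33 mm; then the grip bar. Hollow from below: bore 46 mm across, 29 mm deep, with four inward lugs 90 degrees apart, 5 to 9 mm above the underside, 36.8 mm between facing lugs.
- knob_grip (a point): Middle of the knob's straight grip bar, on its axis, 48 mm above its underside. The bar is 52 mm long (along the knob's x), 15 mm wide (along y) and reaches from 33 to 62 mm above the underside. Turned with the fingers set a few mm wider than the bar, the knob follows the thread down by its own weight; they then turn 0.3 to 0.6 rad idly before they drive it.
- roll_stand: Tape stand: round grey weighted base, 140 mm across, fixed. Origin: centre of its underside (on a thin blue mat); z up. A fixed metal post, 34 mm across, rises through the tape roll (104 mm across). Near its top it has a four-start right-hand quarter-turn thread, 43.2 mm across, whose turn position is unknown (not given by this frame) and must be felt.
- post_top (a point): Centre of the tip of the post, on its axis, 70 mm above the stand's origin. The tip tapers from 34 to 26 mm across over its last 6 mm to lead the knob on.
- crest (a point): On the post's axis, 56 mm above the stand's origin: about where the knob's underside (54 to 58 mm) is while its lugs rest on the thread crests. Clockwise there only runs against blunt stops. Anticlockwise, within a quarter turn, the lugs ride up the crests (a small false drop of 3 mm may come first), drag under 0.1 N m, then fall about 9 mm into the starts.
- click (a point): On the post's axis, 46.8 mm above the stand's origin: where the knob's underside is after the click. A stop then blocks further anticlockwise turning (up to 0.09 rad of play). From here 1.05 to 1.15 rad clockwise lead to the end stop. Stops are hard: 0.35 N m against one already loads the lugs with some 40 N, near the most they stand (45 N).
- home (a point): On the post's axis, 44 mm above the stand's origin: the height of the knob's underside when home. It gets there in about the first 0.7 rad clockwise from the click, then stays level to the end stop. The roll's top is 46 mm up when free and yields on a spring (3 N, then 1.5 N per mm): turning takes 0.15 to 0.3 N m, on the level part under 0.15. Once home the knob stays put when released.
- phone: Black phone lying flat, 150 x 74 x 12 mm, origin at the centre of its underside. Bystander.
- sticky_block: Yellow sticky-note block, 76 x 77 x 27 mm, origin at the centre of its underside. Bystander.
- glue_stick: Upright red and white glue stick, 26 mm across, 96 mm tall, origin at the centre of its underside. Bystander.
- pen_blue: Blue pen lying flat, 9 x 142 x 11 mm, origin at the centre of its underside. Bystander.

How it is judged:
By the outcome, as a careful person would: the job done as asked, in the order asked, and still so for the second after the job is handed in, with the robot touching nothing.
It also fails if it takes over 64 s, if anything falls off the work surface, if the arm or the gripper's body presses on something with over 40 N, if the wrist force passes 120 N, or if a joint passes its speed limit or range.

### The arm

A 6-joint arm with a two-finger parallel gripper is mounted at the origin on a cart in front of the work surface, level with it; the furniture and walls round the work are solid. World frame = base frame: x ahead of the robot, y to its left, z up, the work surface at z = 0. Lengths are in m, angles in rad, forces in N, time in s.
With the tool pointing down it reaches from about 0.425 to 0.95 m from the base axis. Payload 3.5 kg.
Tool frame: the origin (TCP) lies between the finger pads; the fingertips stand 22 mm ahead of it and the grasp point (between the pads) lies 3 mm ahead of it (ctrl.nose_length is the z of the fingertips in the tool frame, in m); z points along the fingers, y is the line along which they close (so a half turn about z gives the same grasp; the last joint's range is limited). The gripper opens to 85 mm and grips with 20 to 120 N. Pads are 22 mm wide; open, the fingers measure 114 mm over their backs; the gripper's body (76 mm by 85 mm) begins 54 mm behind the grasp point. The pads swing forward as they close: fully open they stand 13 mm farther back than shut.
Start: joints at [1.062, 0.286, 1.577, -0, 1.279, -0.15], TCP at [0.237, 0.632, 0.253] pointing down, gripper open.
Joint ranges: [-2.77, 2.77], [-0.9, 2.22], [0.21, 2.48], [-1.53, 4.67], [0.24, 2.81], [-2.84, 2.84]. Speed limits (rad/s): [2.79, 2.79, 3.14, 3.14, 3.14, 3.14].

### API

Orientations are given as a unit quaternion [x, y, z, w].
In Python, from plant import ctrl gives the robot as it stands. The module is installed in compiled form; this text tells all that it offers.
- The arm moves only by the tool send_rows, never from a script. Its argument "rows" is text: rows parted by semicolons, each of 7 numbers parted by spaces: the turn, a rotation vector about the tool's x, y, z in parts of the range, where 1.0 means 360 degrees, then the shift along the tool's x, y, z in shares of 600 mm (1.0 is 600 mm), then the opening, from -1 (shut) to 1 (fully open). A call has 1 to 8 rows; each row is the pose to reach, as a shift and turn from the pose commanded when the call began, along the tool's axes at that moment; what a row does not reach only later rows make up. A row lasts 1/8 s, in which the tool goes at most 62.5 mm and 10.7 degrees, less where a joint would pass 70% of its speed; a pose out of reach is approached as far as the arm can. A shift or turn number past 1, either way, is cut back to 1. A call with a gripper value outside its range is refused whole. The fingers move at their own pace and stop on an object; "grip_force" is the grip in N (left out, the last holds). Time passes only in rows, so rows that repeat a pose let the fingers close. It gives the time, the measured TCP pose, the force, the opening and the grip force at its end, in the units of the state.
- ctrl.get_state(): the state, without advancing time (a new reading comes with each control period).
- ctrl.read_camera(name): name is "scene" or "top"; returns a dict with "color" (480x640x3 uint8, red, green, blue), "fx", "fy", "cx", "cy" (pixels), "extrinsics" (4x4, takes a point from world to camera coordinates). Camera axes: x right, y down, z forward; pixel columns grow to the right and rows downward; lengths in m; the calibration is good to about 2 mm. A picture is of the moment at which its call begins. There is no depth.
- ctrl.sign_off(): hands the job in; it is judged then, once.
Trained networks look in a picture, given as the dict that the camera call returned (one of the last four; its "shot" number tells which), for a name from the list of things; names that differ only in an ending like _2 or _b are one class to them, and where a whole thing is asked for, a point or a joint stands for the part that bears it (a point fixed in the world has none). Each returns a list of dicts, best first, with "p" (0 to 1); they miss things now and then, are a little off and sometimes report something else, mostly with a low value. They report only what shows in the picture. A call takes as long as a camera call.
- ctrl.look_for(picture, target): "position" ([x, y, z] in m, in the coordinates of the camera as it stood for that picture, good to about 4 mm: the middle of the surface that is visible of it).
The state is a dict: "time": time; "qpos": joint angles; "dq": joint speeds; "joint_efforts": joint torques, N m; "eef_pos": TCP position; "tcp_rot": TCP orientation; "contact_force": force on the tool from outside, world axes, zero at the start; "wrist_torque": the same for the moment, N m; "opening": opening from 0.0 (shut) to 1.0 (fully open); "finger_force": force on a finger pad.
Only numpy, scipy, OpenCV 4.12 (cv2) and the standard library are available. Lean on these libraries where they do the work, as an engineer would, in place of code of your own. Each camera call takes 0.05 s, during which the arm holds its last target. There are 200 camera calls.

## Working session

There is one attempt and no reset: what is moved stays moved. The work goes in short steps, Python scripts to look and compute and a tool call to move; the robot and the scene stay as the last step left them, time stands still between calls to the robot, and variables do not carry over. Pictures are saved under pics/ and viewed, at most 10 in all, crops included, and the job is handed in when it is done.

Besides the shell and the picture viewer there is one more tool, called after "Call:" by a JSON object that holds its "method" and its "body", one argument or row to a line. send_rows: Moves the arm, as the interface text tells. Its arguments: {"type":"object","properties":{"rows":{"type":"string"},"grip_force":{"type":"number"}},"required":["rows"]}

```bash
mkdir -p pics; cat > h.py <<'E'
import numpy as np, cv2
from plant import ctrl
from scipy.spatial.transform import Rotation as R
def shot(cam,name=None):
    p=ctrl.read_camera(cam)
    if name: cv2.imwrite(f'pics/{name}.png',cv2.cvtColor(p['color'],cv2.COLOR_RGB2BGR))
    return p
def world(p,c):
    return np.linalg.inv(p['extrinsics'])@np.r_[c,1]
def proj(p,w):
    c=(p['extrinsics']@np.r_[w,1])[:3]; return np.array([p['fx']*c[0]/c[2]+p['cx'],p['fy']*c[1]/c[2]+p['cy']])
def onplane(p,u,v,z):
    T=np.linalg.inv(p['extrinsics']); d=T[:3,:3]@np.array([(u-p['cx'])/p['fx'],(v-p['cy'])/p['fy'],1]); o=T[:3,3]
    return o+d*(z-o[2])/d[2]
def st():
    s=ctrl.get_state()
    for k in ('time','qpos','eef_pos','tcp_rot','contact_force','wrist_torque','opening','finger_force'): print(k,np.round(s[k],4))
    return s
E
python3 - <<'E'
from h import *
st(); print(ctrl.nose_length)
for cam in('scene','top'):
    p=shot(cam,cam+'0')
    print(cam,p['fx'],np.round(np.linalg.inv(p['extrinsics'])[:3,3],3))
    for t in('lock_knob','knob_grip','roll_stand','post_top','phone','sticky_block','glue_stick','pen_blue'):
        for d in ctrl.look_for(p,t)[:2]:
            w=world(p,d['position'])[:3]; print(t,round(d['p'],2),np.round(w,3),np.round(proj(p,w)))
E
```

```text
time 0.0
qpos [ 1.062   0.2872  1.5782  0.      1.2786 -0.15  ]
eef_pos [0.2367 0.6315 0.2519]
tcp_rot [ 1.785e-01  9.839e-01 -1.100e-03 -4.000e-04]
contact_force [-1.2003 -0.2081  1.0025]
wrist_torque [-0.0094 -0.0096 -0.0266]
opening 0.9978
finger_force 0.0
0.022
scene 475.17246892364113 [ 0.148 -0.418  0.858]
lock_knob 0.74 [ 0.405 -0.238  0.008] [328. 396.]
knob_grip 0.92 [ 0.408 -0.243  0.005] [331. 397.]
roll_stand 0.67 [ 0.559 -0.027  0.048] [302. 266.]
post_top 0.66 [ 0.559 -0.017  0.041] [298. 266.]
phone 0.72 [ 0.645 -0.23   0.013] [403. 307.]
sticky_block 0.88 [0.776 0.019 0.028] [351. 205.]
glue_stick 0.94 [0.641 0.231 0.064] [246. 180.]
pen_blue 0.71 [ 0.425 -0.012  0.012] [251. 312.]
top 559.2202418284008 [ 0.393 -0.025  1.031]
lock_knob 0.76 [ 0.409 -0.229  0.008] [437. 355.]
knob_grip 0.75 [ 0.415 -0.228  0.007] [437. 351.]
roll_stand 0.66 [ 0.561 -0.008  0.044] [318. 262.]
post_top 0.75 [ 0.566 -0.008  0.045] [318. 260.]
phone 0.72 [ 0.646 -0.229  0.012] [438. 226.]
sticky_block 0.69 [0.78  0.019 0.028] [309. 150.]
glue_stick 0.56 [0.645 0.226 0.081] [187. 206.]
glue_stick 0.49 [ 0.644 -0.226  0.011] [436. 227.]
pen_blue 0.76 [ 0.43  -0.01   0.008] [316. 338.]
pen_blue 0.7 [ 0.566 -0.009  0.042] [318. 260.]
```

View pics/scene0.png

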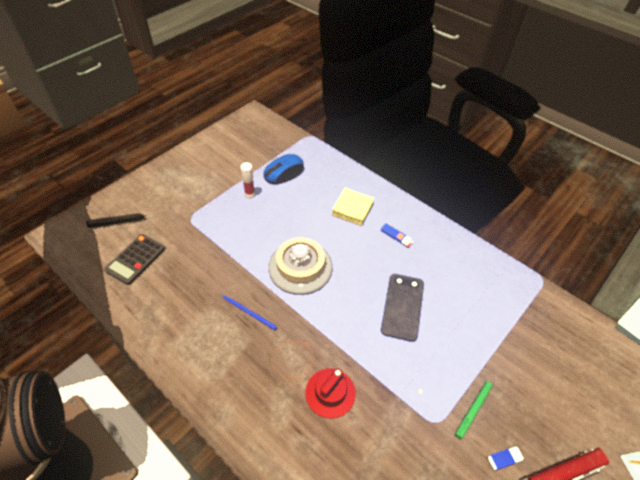

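View pics/top0.png

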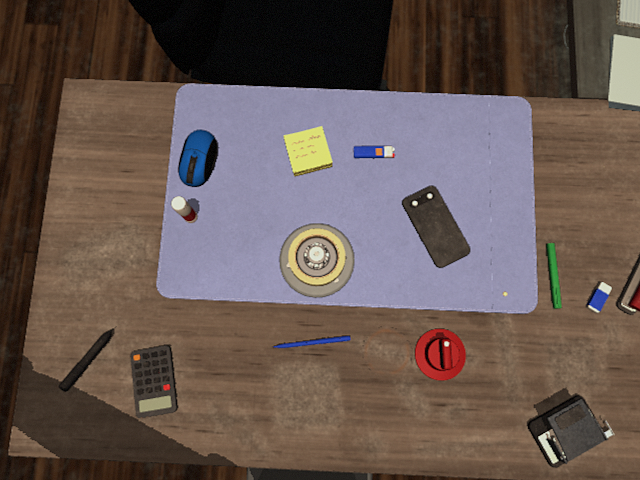

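Scene: knob at (330,393), stand at (300,265), pen (250,312), phone (403,307). Top: knob at (440,354) with its bar near vertical in the image, stand at (317,260). Now precise measurement.

```bash
python3 - <<'E'
from h import *
p=shot('top'); q=shot('scene')
ims=[]
for P,(u,v),(s,t) in((p,(440,354),(317,258)),(q,(330,393),(300,265))):
    im=P['color']; hsv=cv2.cvtColor(im,cv2.COLOR_RGB2HSV)
    m=(((hsv[...,0]<8)|(hsv[...,0]>172))&(hsv[...,1]>130)&(hsv[...,2]>60)).astype(np.uint8)
    m[:v-45]=0;m[v+45:]=0;m[:,:u-45]=0;m[:,u+45:]=0
    c=max(cv2.findContours(m,cv2.RETR_EXTERNAL,cv2.CHAIN_APPROX_NONE)[0],key=cv2.contourArea)[:,0]
    # whole contour to plane z=.005, circle fit
    W=np.array([onplane(P,a,b,.005)[:2] for a,b in c])
    for _ in range(4):
        A=np.c_[2*W,np.ones(len(W))]; s_=np.linalg.lstsq(A,(W**2).sum(1),rcond=None)[0]
        r=np.sqrt(s_[2]+s_[:2]@s_[:2]); e=abs(np.linalg.norm(W-s_[:2],axis=1)-r); W=W[e<max(2*np.median(e),.001)]
    print('flange',s_[:2],r,len(W),len(c))
    for a,b in((u,v),(s,t)):
        k=im[b-36:b+36,a-48:a+48]; ims.append(cv2.resize(k,None,fx=4,fy=4,interpolation=cv2.INTER_CUBIC))
o=np.vstack([np.hstack(ims[:2]),np.hstack(ims[2:])]); print(o.shape)
cv2.imwrite('pics/crop.png',cv2.cvtColor(o,cv2.COLOR_RGB2BGR))
E
```

```text
flange [ 0.41064646 -0.23452259] 0.04539301734530857 144 145
flange [ 0.4131572 -0.235971 ] 0.045672877317625385 111 153
(576, 768, 3)
```

View pics/crop.png

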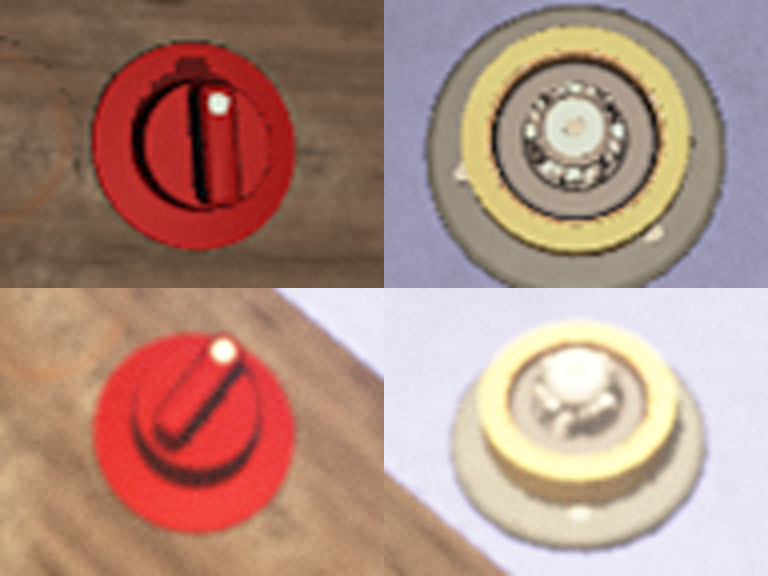

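Top row: knob with bar from about (445.8,340.5) to (448,369.3) px; post tip at (316.8,253.8), roll centre (316.8,257). Bottom row: tip at (300.2,250.5) in scene.

```bash
python3 - <<'E'
from h import *
p=shot('top'); q=shot('scene')
print('bar top',onplane(p,445.8,340.5,.062),onplane(p,448,369.3,.062))
print('bar scene',onplane(q,330-48+222/4,393-36+(345-288)/4,.062),onplane(q,330-48+170/4,393-36+(440-288)/4,.062))
print('tip',onplane(p,316.8,253.8,.071),onplane(q,300.2,250.5,.071))
print('roll',onplane(p,316.8,257,.047))
# better: threshold roll yellow outer contour, min enclosing ellipse
for P,(s,t) in((p,(317,258)),(q,(300,262))):
    hsv=cv2.cvtColor(P['color'],cv2.COLOR_RGB2HSV)
    m=((hsv[...,0]>18)&(hsv[...,0]<35)&(hsv[...,1]>85 if P is p else (hsv[...,0]>18)&(hsv[...,0]<35)&(hsv[...,1]>60))&(hsv[...,2]>120)).astype(np.uint8)
    m[:t-40]=0;m[t+40:]=0;m[:,:s-40]=0;m[:,s+40:]=0
    c=max(cv2.findContours(m,cv2.RETR_EXTERNAL,cv2.CHAIN_APPROX_NONE)[0],key=cv2.contourArea)[:,0]
    W=np.array([onplane(P,a,b,.047)[:2] for a,b in c])
    for _ in range(5):
        A=np.c_[2*W,np.ones(len(W))]; s_=np.linalg.lstsq(A,(W**2).sum(1),rcond=None)[0]
        r=np.sqrt(s_[2]+s_[:2]@s_[:2]); e=abs(np.linalg.norm(W-s_[:2],axis=1)-r); W=W[e<max(2*np.median(e),.001)]
    print('roll',s_[:2],r,len(W),len(c))
s=ctrl.get_state(); print(R.from_quat(s['tcp_rot']).as_matrix().round(4))
E
```

```text
bar top [ 0.43251939 -0.23280125  0.062     ] [ 0.38467669 -0.23647459  0.062     ]
bar scene [ 0.43250202 -0.23316981  0.062     ] [ 0.3856246  -0.24458805  0.062     ]
tip [ 0.57158754 -0.0060654   0.071     ] [ 0.57383834 -0.00818089  0.071     ]
roll [ 0.57023646 -0.00586303  0.047     ]
roll [ 0.57202011 -0.00513982] 0.05061545515129952 150 160
roll [ 0.5755114  -0.00547684] 0.051116269633267736 114 119
[[-0.9363  0.3512  0.    ]
 [ 0.3512  0.9363  0.    ]
 [-0.      0.     -1.    ]]
```

```bash
cat >> h.py <<'E'
def go(pos,yaw,cur=None):
    "tool-frame turn/shift to reach pos with tool x at world yaw (deg), pointing down"
    s=ctrl.get_state(); M=R.from_quat(s['tcp_rot']).as_matrix(); c=np.array(s['eef_pos']) if cur is None else np.array(cur)
    y=np.radians(yaw); x=np.array([np.cos(y),np.sin(y),0]); T=np.c_[x,np.cross([0,0,-1],x),[0,0,-1]]
    print('turn',np.degrees(R.from_matrix(M.T@T).as_rotvec()).round(2),'shift',(M.T@(np.array(pos)-c)*1000).round(1))
E
python3 - <<'E'
from h import *
go([.52,.20,.25],80); go([.411,-.235,.25],6)
E
```

```text
turn [ 0.    0.   79.44] shift [-416.7 -305.1    3.3]
turn [  0.    -0.   153.44] shift [-467.4 -750.7    3.3]
```

Units first: shifts go in shares of 600 mm and turns go in shares of 360 degrees. So -416 mm is -0.6933, -364 mm is -0.6067, 80 degrees is 0.2222.

Call:
{"method": "send_rows", "body": {
  "rows": "0 0 0.0278 -0.0867 -0.0633 0 1;0 0 0.0556 -0.1733 -0.1267 0 1;0 0 0.0833 -0.26 -0.19 0 1;0 0 0.1111 -0.3467 -0.2533 0 1;0 0 0.1389 -0.4333 -0.3167 0 1;0 0 0.1667 -0.52 -0.38 0 1;0 0 0.1944 -0.6067 -0.4433 0 1;0 0 0.2222 -0.6933 -0.5067 0 1"
}}

```text
time: 2.1
eef_pos: [0.5123, 0.2122, 0.2538]
tcp_rot: [0.771, 0.637, 0.001, 0.0]
contact_force: [1.2, 0.8, -0.3]
opening: 1.003
finger_force: 0.0
```

```bash
python3 - <<'E'
from h import *
st();go([.411,-.235,.15],6)
E
```

```text
time 2.1
qpos [2.0970e-01 2.0300e-02 1.8752e+00 2.0000e-04 1.2450e+00 3.9970e-01]
eef_pos [0.5123 0.2122 0.2538]
tcp_rot [7.710e-01 6.368e-01 5.000e-04 2.000e-04]
contact_force [ 1.1933  0.7592 -0.252 ]
wrist_torque [0.0124 0.0422 0.0248]
opening 1.0026
finger_force 0.0
turn [ 3.000e-02 -6.000e-02  7.311e+01] shift [-458.4  -15.1  103.5]
```

To row units: -447.5 mm is -0.7458, 100 mm is 0.1667, 73.4 degrees is 0.2039.

Call:
{"method": "send_rows", "body": {
  "rows": "0 0 0.0278 -0.095 -0.0067 0.0067 1;0 0 0.0556 -0.19 -0.0117 0.0167 1;0 0 0.0833 -0.285 -0.0183 0.0333 1;0 0 0.1111 -0.38 -0.0233 0.0583 1;0 0 0.1389 -0.475 -0.0283 0.0833 1;0 0 0.1667 -0.57 -0.0333 0.1083 1;0 0 0.1944 -0.665 -0.0383 0.1367 1;0 0 0.2039 -0.7458 -0.045 0.1667 1"
}}

```text
time: 3.1
eef_pos: [0.4024, -0.2232, 0.1535]
tcp_rot: [0.999, 0.051, 0.001, 0.001]
contact_force: [1.0, -0.4, -0.7]
opening: 0.999
finger_force: 0.0
```

Call:
{"method": "send_rows", "body": {
  "rows": "0 0 0 0 0 0 1;0 0 0 0 0 0 1"
}}

```text
time: 3.35
eef_pos: [0.403, -0.2208, 0.1536]
tcp_rot: [0.999, 0.053, 0.0, -0.0]
contact_force: [-0.6, -0.5, 0.3]
opening: 1.0
finger_force: 0.0
```

```bash
python3 - <<'E'
from h import *
s=st();go([.411,-.235,.06],6)
p=shot('top');q=shot('scene')
ims=[im['color'][b-48:b+72,a-60:a+60] for im,a,b in((p,440,340),(q,330,370))]
o=np.hstack([cv2.resize(k,None,fx=3,fy=3) for k in ims]); cv2.imwrite('pics/pre.png',cv2.cvtColor(o,cv2.COLOR_RGB2BGR))
for P in(p,q): print(proj(P,s['eef_pos']))
E
```

```text
time 3.35
qpos [-7.2290e-01 -8.9000e-02  2.1764e+00  5.0000e-04  1.0542e+00  7.4250e-01]
eef_pos [ 0.403  -0.2208  0.1536]
tcp_rot [ 9.986e-01  5.260e-02  2.000e-04 -2.000e-04]
contact_force [-0.5517 -0.5351  0.3017]
wrist_torque [0.055  0.0146 0.0273]
opening 1.0005
finger_force 0.0
turn [-0.02 -0.02  0.03] shift [ 6.5 15.  93.6]
[450.78977813 357.76873953]
[322.73704368 355.92044643]
```

View pics/pre.png

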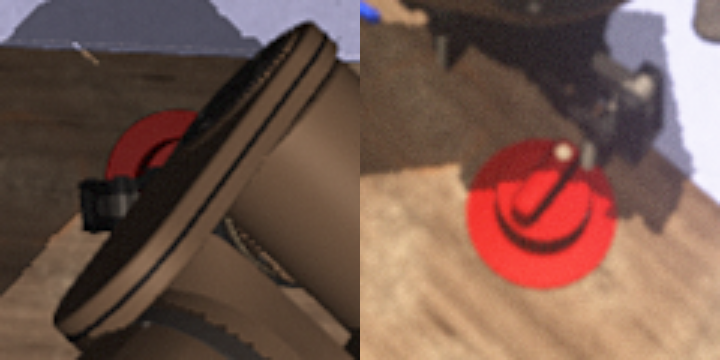

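The scene view shows the open fingers behind/above the knob (bar at ~(331,383)), 6.5/15 mm off as computed. Descend and grip.

Call:
{"method": "send_rows", "body": {
  "rows": "0 0 0 0.005 0.0133 0.0333 1;0 0 0 0.0108 0.025 0.075 1;0 0 0 0.0108 0.025 0.1167 1;0 0 0 0.0108 0.025 0.1467 0.2;0 0 0 0.0108 0.025 0.155 0;0 0 0 0.0108 0.025 0.155 -0.3;0 0 0 0.0108 0.025 0.155 -0.4;0 0 0 0.0108 0.025 0.155 -0.4",
  "grip_force": 25
}}

```text
time: 4.45
eef_pos: [0.4114, -0.2355, 0.0612]
tcp_rot: [0.999, 0.053, 0.001, 0.001]
contact_force: [0.9, -0.2, -0.6]
opening: 0.301
finger_force: 0.0
```

Call:
{"method": "send_rows", "body": {
  "rows": "0 0 0 0 0 0 -0.55;0 0 0 0 0 0 -0.7;0 0 0 0 0 0 -0.8;0 0 0 0 0 0 -0.9;0 0 0 0 0 0 -0.9;0 0 0 0 0 0 -0.9"
}}

```text
time: 5.2
eef_pos: [0.4112, -0.2355, 0.0608]
tcp_rot: [0.999, 0.053, 0.0, 0.0]
contact_force: [-0.6, -0.1, 5.8]
opening: 0.168
finger_force: 29.4
```

```bash
python3 - <<'E'
from h import *
st()
E
```

```text
time 5.2
qpos [-7.3470e-01  1.0360e-01  2.1868e+00 -2.0000e-04  8.5040e-01  7.3080e-01]
eef_pos [ 0.4112 -0.2355  0.0608]
tcp_rot [9.986e-01 5.270e-02 3.000e-04 3.000e-04]
contact_force [-0.5857 -0.1372  5.844 ]
wrist_torque [ 0.0336  0.1169 -0.0448]
opening 0.1682
finger_force 29.4319
```

To row units: -200 mm is -0.3333, 175 mm is 0.2917.

Call:
{"method": "send_rows", "body": {
  "rows": "0 0 0 0 0 -0.0333 -0.9;0 0 0 0 0 -0.0833 -0.9;0 0 0 0 0 -0.1417 -0.9;0 0 0 0.05 -0.0583 -0.1833 -0.9;0 0 0 0.1083 -0.125 -0.1833 -0.9;0 0 0 0.175 -0.2 -0.1833 -0.9;0 0 0 0.2417 -0.275 -0.1833 -0.9;0 0 0 0.2917 -0.3333 -0.1833 -0.9"
}}

```text
time: 6.2
eef_pos: [0.564, -0.0156, 0.1689]
tcp_rot: [0.999, 0.053, -0.001, -0.0]
contact_force: [0.8, 0.0, -0.9]
opening: 0.176
finger_force: 28.6
```

To row units: 15 mm is 0.025, -11 mm is -0.0183.

Call:
{"method": "send_rows", "body": {
  "rows": "0 0 0 0.0083 -0.0092 0 -0.9;0 0 0 0.0167 -0.0183 0.0167 -0.9;0 0 0 0.0167 -0.0183 0.025 -0.9;0 0 0 0.0167 -0.0183 0.025 -0.9"
}}

```text
time: 6.7
eef_pos: [0.5715, -0.0067, 0.154]
tcp_rot: [0.999, 0.052, -0.001, -0.0]
contact_force: [0.4, -0.5, -1.5]
opening: 0.171
finger_force: 28.6
```

```bash
python3 - <<'E'
from h import *
s=st()
p=shot('top');q=shot('scene')
ims=[im['color'][b-50:b+50,a-65:a+65] for im,a,b in((p,317,250),(q,300,240))]
o=np.hstack([cv2.resize(k,None,fx=3,fy=3,interpolation=cv2.INTER_CUBIC) for k in ims]); cv2.imwrite('pics/over.png',cv2.cvtColor(o,cv2.COLOR_RGB2BGR))
z=s['eef_pos'][2]-.0608; print('underside',z)
for P,(u,v) in((p,(317,250)),(q,(300,240))):
    hsv=cv2.cvtColor(P['color'],cv2.COLOR_RGB2HSV)
    m=(((hsv[...,0]<8)|(hsv[...,0]>172))&(hsv[...,1]>130)&(hsv[...,2]>50)).astype(np.uint8)
    m[:v-60]=0;m[v+60:]=0;m[:,:u-60]=0;m[:,u+60:]=0
    c=max(cv2.findContours(m,cv2.RETR_EXTERNAL,cv2.CHAIN_APPROX_NONE)[0],key=cv2.contourArea)[:,0]
    W0=np.array([onplane(P,a,b,z+.005)[:2] for a,b in c])
    from scipy.optimize import least_squares
    f=least_squares(lambda t:np.linalg.norm(W0-t,axis=1)-.0456,W0.mean(0),loss='cauchy',f_scale=.0005)
    print('flange',f.x,(abs(f.fun)<.001).sum(),len(c),W0.min(0),W0.max(0))
    print('tcp px',proj(P,s['eef_pos']))
E
```

```text
time 6.7
qpos [-1.8910e-01  1.6480e-01  1.9129e+00 -2.0000e-04  1.0664e+00  1.2778e+00]
eef_pos [ 0.5715 -0.0067  0.154 ]
tcp_rot [ 9.986e-01  5.200e-02 -1.200e-03 -2.000e-04]
contact_force [ 0.4387 -0.5047 -1.5208]
wrist_torque [-0.0259  0.0051 -0.0317]
opening 0.1714
finger_force 28.5509
underside 0.09324451007918086Traceback (most recent call last):
  File "<stdin>", line 11, in <module>
ValueError: max() iterable argument is empty
```

View pics/over.png

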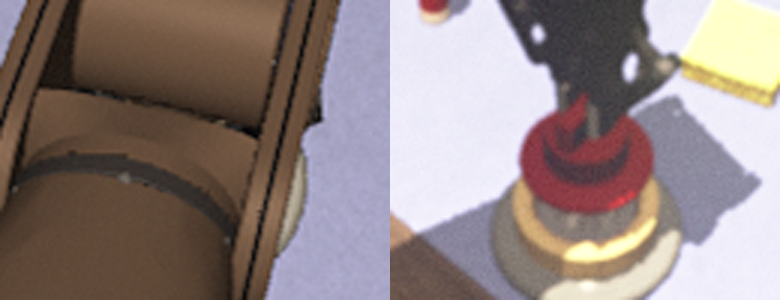

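The knob is held upright above the post (scene crop: flange centre ≈ (299,243) px); the top view is blocked by the arm. Measure in the scene view only.

```bash
python3 - <<'E'
from h import *
from scipy.optimize import least_squares
s=ctrl.get_state(); z=s['eef_pos'][2]-.0608
for _ in range(2):
    P=shot('scene'); u,v=300,240
    hsv=cv2.cvtColor(P['color'],cv2.COLOR_RGB2HSV)
    m=(((hsv[...,0]<10)|(hsv[...,0]>170))&(hsv[...,1]>110)&(hsv[...,2]>40)).astype(np.uint8)
    m[:v-60]=0;m[v+60:]=0;m[:,:u-60]=0;m[:,u+60:]=0
    c=max(cv2.findContours(m,cv2.RETR_EXTERNAL,cv2.CHAIN_APPROX_NONE)[0],key=cv2.contourArea)[:,0]
    W0=np.array([onplane(P,a,b,z+.005)[:2] for a,b in c])
    for r in(.0456,.046): 
        f=least_squares(lambda t:np.linalg.norm(W0-t,axis=1)-r,W0.mean(0),loss='cauchy',f_scale=.0005)
        print('flange',f.x,(abs(f.fun)<.001).sum(),len(c))
E
```

```text
flange [ 0.57579615 -0.00770627] 32 140
flange [ 0.57618311 -0.00735449] 33 140
flange [ 0.57697581 -0.00802041] 39 143
flange [ 0.57725523 -0.00754387] 36 143
```

To row units: 27 mm is 0.045, 25 mm is 0.0417.

Call:
{"method": "send_rows", "body": {
  "rows": "0 0 0 -0.0008 0 0.0133 -0.9;0 0 0 -0.0008 0 0.0267 -0.9;0 0 0 -0.0008 0 0.0367 -0.9;0 0 0 -0.0008 0 0.0417 -0.9;0 0 0 -0.0008 0 0.045 -0.9;0 0 0 -0.0008 0 0.045 -0.9"
}}

```text
time: 7.65
eef_pos: [0.5722, -0.0059, 0.1283]
tcp_rot: [0.999, 0.053, -0.0, -0.0]
contact_force: [-0.0, -0.0, -1.2]
opening: 0.167
finger_force: 28.6
```

To row units: 3 mm is 0.005, 2 mm is 0.0033.

Call:
{"method": "send_rows", "body": {
  "rows": "0 0 0 0 0 0.0017 -0.9;0 0 0 0 0 0.0033 -0.9;0 0 0 0 0 0.005 -0.9;0 0 0 0 0 0.005 -0.9"
}}

```text
time: 8.15
eef_pos: [0.5721, -0.0059, 0.1252]
tcp_rot: [0.999, 0.053, -0.0, -0.0]
contact_force: [-0.4, -1.0, -1.9]
opening: 0.169
finger_force: 28.6
```

```bash
python3 - <<'E'
from h import *
st()
E
```

```text
time 8.15
qpos [-0.1877  0.2027  1.9284 -0.      1.0107  1.2777]
eef_pos [ 0.5721 -0.0059  0.1252]
tcp_rot [ 9.986e-01  5.270e-02 -1.000e-04 -0.000e+00]
contact_force [-0.425  -0.9601 -1.8558]
wrist_torque [-0.007   0.0091  0.005 ]
opening 0.1691
finger_force 28.5725
```

To row units: 3 mm is 0.005, 2 mm is 0.0033.

Call:
{"method": "send_rows", "body": {
  "rows": "0 0 0 0 0 0.0017 -0.9;0 0 0 0 0 0.0033 -0.9;0 0 0 0 0 0.005 -0.9;0 0 0 0 0 0.005 -0.9"
}}

```text
time: 8.65
eef_pos: [0.5721, -0.0059, 0.1222]
tcp_rot: [0.999, 0.053, -0.0, -0.0]
contact_force: [-0.7, -0.3, -2.3]
opening: 0.173
finger_force: 28.6
```

To row units: 2 mm is 0.0033, 1 mm is 0.0017.

Call:
{"method": "send_rows", "body": {
  "rows": "0 0 0 0 0 0.0017 -0.9;0 0 0 0 0 0.0033 -0.9;0 0 0 0 0 0.0033 -0.9"
}}

```text
time: 9.02
eef_pos: [0.5721, -0.0059, 0.1202]
tcp_rot: [0.999, 0.053, -0.0, -0.0]
contact_force: [0.3, -0.6, -1.8]
opening: 0.165
finger_force: 28.6
```

```bash
python3 - <<'E'
from h import *
st()
E
```

```text
time 9.025
qpos [-0.1876  0.2097  1.9308  0.      1.0015  1.2777]
eef_pos [ 0.5721 -0.0059  0.1202]
tcp_rot [ 9.986e-01  5.270e-02 -1.000e-04 -0.000e+00]
contact_force [ 0.3124 -0.6489 -1.804 ]
wrist_torque [0.0289 0.0002 0.0143]
opening 0.1654
finger_force 28.5721
```

To row units: 3 mm is 0.005, 1 mm is 0.0017.

Call:
{"method": "send_rows", "body": {
  "rows": "0 0 0 0 0 0 -0.6;0 0 0 0 0 0 -0.53;0 0 0 0 0 0.0017 -0.53;0 0 0 0 0 0.005 -0.53;0 0 0 0 0 0.005 -0.53"
}}

```text
time: 9.65
eef_pos: [0.572, -0.0059, 0.117]
tcp_rot: [0.999, 0.053, -0.0, -0.0]
contact_force: [0.1, -0.1, 0.1]
opening: 0.235
finger_force: 0.0
```

```bash
cat >> h.py <<'E'
def look():
    s=st(); P=shot('scene'); im=P['color']
    for t in('knob_grip','lock_knob'):
        d=ctrl.look_for(P,t)
        if d: print(t,round(d[0]['p'],2),np.round(world(P,d[0]['position'])[:3],4))
    # vertical pixel position of the lowest red edge of the flange near column 300
    hsv=cv2.cvtColor(im,cv2.COLOR_RGB2HSV)
    m=(((hsv[...,0]<10)|(hsv[...,0]>170))&(hsv[...,1]>110)&(hsv[...,2]>40)).astype(np.uint8); m[:190]=0;m[310:]=0;m[:,:250]=0;m[:,350:]=0
    r=[np.nonzero(m[:,c])[0].max() for c in range(290,306)]
    print('flange bottom row',np.median(r),'left/right',np.nonzero(m.any(0))[0][[0,-1]],'white',None)
    return im
E
python3 - <<'E'
from h import *
im=look(); o=cv2.resize(im[180:310,230:370],None,fx=4,fy=4,interpolation=cv2.INTER_CUBIC); cv2.imwrite('pics/c1.png',cv2.cvtColor(o,cv2.COLOR_RGB2BGR))
P=shot('scene')
for z in(.06,.058,.056,.048,.046,.044): 
    a=np.arange(0,6.28,.02); print(z, max(proj(P,[.574+.046*np.cos(t),-.007+.046*np.sin(t),z])[1] for t in a))
E
```

```text
time 9.65
qpos [-0.1877  0.214   1.9323  0.      0.9959  1.2777]
eef_pos [ 0.572  -0.0059  0.117 ]
tcp_rot [ 9.986e-01  5.270e-02 -3.000e-04 -1.000e-04]
contact_force [ 0.0908 -0.0506  0.1198]
wrist_torque [ 0.0006  0.0197 -0.0252]
opening 0.2349
finger_force 0.0
knob_grip 0.78 [ 0.5583 -0.0177  0.0648]
lock_knob 0.96 [ 0.5585 -0.0156  0.0672]
flange bottom row 270.0 left/right [250 321] white None
0.06 271.53601490746803
0.058 272.0931638133335
0.056 272.6485076320009
0.048 274.85200635231985
0.046 275.3984549830199
0.044 275.9431502360883
```

View pics/c1.png

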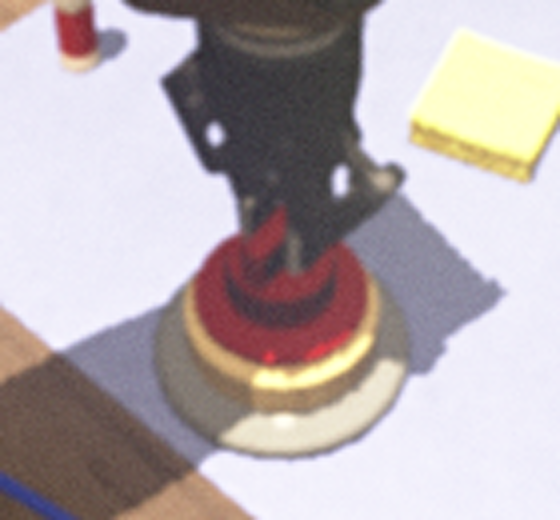

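Knob sits on the post (crop: flange centred around the roll), fingers loose around the bar. Start turning anticlockwise (tool −z).

To row units: -18 degrees is -0.05.

Call:
{"method": "send_rows", "body": {
  "rows": "0 0 -0.0111 0 0 0 -0.53;0 0 -0.0222 0 0 0 -0.53;0 0 -0.0333 0 0 0 -0.53;0 0 -0.0444 0 0 0 -0.53;0 0 -0.05 0 0 0 -0.53;0 0 -0.05 0 0 0 -0.53"
}}

```text
time: 10.6
eef_pos: [0.5722, -0.0059, 0.1174]
tcp_rot: [0.978, 0.208, 0.0, 0.0]
contact_force: [-0.2, 0.4, -1.1]
opening: 0.235
finger_force: 0.1
```

```bash
cat >> h.py <<'E'
def quick():
    s=ctrl.get_state(); P=shot('scene'); im=P['color']
    x=R.from_quat(s['tcp_rot']).as_matrix()[:,0]
    hsv=cv2.cvtColor(im,cv2.COLOR_RGB2HSV)
    m=(((hsv[...,0]<10)|(hsv[...,0]>170))&(hsv[...,1]>110)&(hsv[...,2]>40)).astype(np.uint8); m[:190]=0;m[310:]=0;m[:,:262]=0;m[:,350:]=0
    m=cv2.morphologyEx(m,cv2.MORPH_OPEN,np.ones((3,3)))
    r=[np.nonzero(m[:,c])[0].max() for c in range(286,310)]
    print('t',round(s['time'],2),'yaw',np.degrees(np.arctan2(x[1],x[0])).round(2),'pos',np.round(s['eef_pos'],4),'F',np.round(s['contact_force'],1),'T',np.round(s['wrist_torque'],3),'op',round(s['opening'],3),'ff',round(s['finger_force'],1),'row',np.mean(r).round(2),'q6',round(s['qpos'][5],3))
    return im
E
python3 -c "
from h import *
quick();quick()"
```

```text
t 10.6 yaw 24.01 pos [ 0.5722 -0.0059  0.1174] F [-0.2  0.4 -1.1] T [ 0.029  0.024 -0.029] op 0.235 ff 0.1 row 269.04 q6 0.964
t 10.65 yaw 24.01 pos [ 0.5722 -0.0059  0.1174] F [-0.3 -0.1  0.5] T [-0.011  0.015 -0.046] op 0.237 ff 0.1 row 269.33 q6 0.964
```

To row units: -8 degrees is -0.0222.

Call:
{"method": "send_rows", "body": {
  "rows": "0 0 -0.0111 0 0 0 -0.53;0 0 -0.0222 0 0 0 -0.53;0 0 -0.0222 0 0 0 -0.53"
}}

```text
time: 11.08
eef_pos: [0.5721, -0.0059, 0.1173]
tcp_rot: [0.961, 0.275, -0.0, -0.0]
contact_force: [0.0, -0.1, -0.4]
opening: 0.239
finger_force: 0.0
```

```bash
python3 -c "
from h import *
quick();quick()"
```

```text
t 11.07 yaw 31.98 pos [ 0.5721 -0.0059  0.1173] F [ 0.  -0.1 -0.4] T [-0.043  0.025  0.038] op 0.239 ff 0.0 row 269.25 q6 0.825
t 11.12 yaw 31.96 pos [ 0.5721 -0.0059  0.1173] F [-0.2 -0.5  0.3] T [-0.022  0.013  0.021] op 0.236 ff 0.0 row 269.29 q6 0.825
```

To row units: -6 degrees is -0.0167.

Call:
{"method": "send_rows", "body": {
  "rows": "0 0 -0.0083 0 0 0 -0.53;0 0 -0.0167 0 0 0 -0.53;0 0 -0.0167 0 0 0 -0.53"
}}

```text
time: 11.55
eef_pos: [0.5721, -0.0059, 0.1173]
tcp_rot: [0.946, 0.325, -0.0, -0.0]
contact_force: [-0.2, -0.5, 0.3]
opening: 0.237
finger_force: 0.1
```

```bash
python3 -c "
from h import *
quick();quick()"
```

```text
t 11.55 yaw 37.96 pos [ 0.5721 -0.0059  0.1173] F [-0.2 -0.5  0.3] T [ 0.015 -0.017 -0.006] op 0.237 ff 0.1 row 271.08 q6 0.721
t 11.6 yaw 37.96 pos [ 0.5722 -0.0059  0.1173] F [ 0.1 -1.   0.3] T [ 0.     0.037 -0.017] op 0.232 ff 0.0 row 271.12 q6 0.721
```

To row units: -4 degrees is -0.0111.

Call:
{"method": "send_rows", "body": {
  "rows": "0 0 -0.0056 0 0 0 -0.53;0 0 -0.0111 0 0 0 -0.53;0 0 -0.0111 0 0 0 -0.53"
}}

```text
time: 12.02
eef_pos: [0.5722, -0.0057, 0.1174]
tcp_rot: [0.933, 0.359, 0.0, -0.0]
contact_force: [-0.1, 1.5, 0.6]
opening: 0.239
finger_force: 2.8
```

```bash
python3 -c "
from h import *
quick();im=quick();o=cv2.resize(im[200:290,250:350],None,fx=5,fy=5,interpolation=cv2.INTER_CUBIC); cv2.imwrite('pics/c2.png',cv2.cvtColor(o,cv2.COLOR_RGB2BGR))"
```

```text
t 12.03 yaw 42.04 pos [ 0.5722 -0.0057  0.1174] F [-0.1  1.5  0.6] T [ 0.171  0.004 -0.135] op 0.239 ff 2.8 row 271.12 q6 0.649
t 12.07 yaw 42.02 pos [ 0.5722 -0.0058  0.1174] F [0.6 0.7 0.4] T [ 0.236 -0.081 -0.103] op 0.237 ff 2.8 row 271.25 q6 0.65
```

View pics/c2.png

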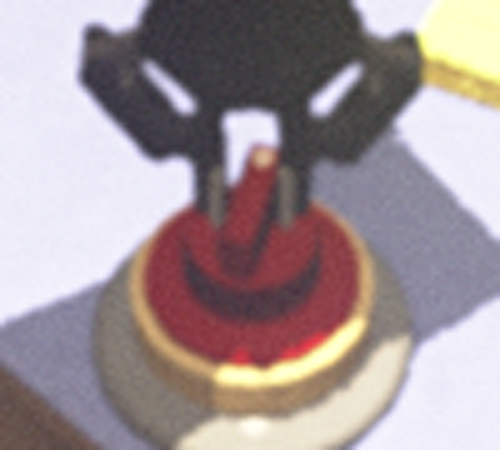

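```bash
cat >> h.py <<'E'
def dot():
    "height of knob underside and bar yaw from the white dot"
    out=[]
    for _ in range(3):
        P=shot('scene'); im=P['color'].astype(float)
        g=im[222:242,290:316]; w=np.clip(g[...,1]-70,0,None)  # whiteness (green) over red bar
        k=cv2.GaussianBlur(g[...,1],(0,0),1.2)
        out.append(g)
    return P,np.mean(out,0)
E
python3 -c "
from h import *
P,g=dot(); print(g[...,1].astype(int))
q=onplane(P,337.5,372.3,.062)[:2]-[.4132,-.236]; print('r',np.linalg.norm(q),np.degrees(np.arctan2(q[1],q[0])))
for z in(.104,.108,.112,.116,.12,.124):
    d=onplane(P,302.4,231,z)[:2]-[.5747,-.0067]; print(z,np.linalg.norm(d),np.degrees(np.arctan2(d[1],d[0])))
"
```

```text
[[ 61  59  58  54  80 124 153 159 164 172 184 175 159 139 116  82  63  59
   63  61  66  83 136 174 185 157]
 [ 59  55  57  62 116 183 219 219 222 226 228 225 220 209 180 117  74  60
   67  64  61  69  91 113 119 100]
 [ 61  58  60  66 131 212 238 237 236 235 234 236 238 237 210 144  79  60
   63  64  62  68  73  73  77  72]
 [ 59  60  55  67 128 207 236 236 235 234 235 236 237 239 221 158  83  61
   60  64  64  64  67  67  68  71]
 [ 59  59  57  62 109 181 223 234 233 234 234 235 238 240 231 165  89  57
   65  62  65  64  70  71  71  70]
 [ 55  57  56  56  91 161 220 236 233 233 230 232 232 237 231 172  98  60
   61  65  62  65  67  67  69  70]
 [ 57  61  57  59  88 155 218 234 235 226 201 188 196 207 206 164  99  65
   62  60  61  65  67  72  68  68]
 [ 58  59  57  56  86 161 221 236 234 203 155 143 153 161 156 120  82  64
   62  65  65  65  64  68  66  64]
 [ 59  56  57  59  86 160 219 236 224 176 134 150 166 164 132  91  66  63
   57  64  63  66  64  62  66  66]
 [ 57  59  60  58  86 157 219 234 207 146 121 163 186 172 130  81  64  60
   60  67  66  63  64  73  79  81]
 [ 60  57 
[... 689 characters left out ...]
  60  60  57  61  74  95 102
   94  72  66  81 107 126 135 133]
 [ 66  74  96 100  80  63  56  58  60  58  60  57  61  61  56  72  94 102
   91  74  64  81 112 132 133 133]
 [ 65  74  97 102  82  63  57  60  58  59  63  56  58  60  57  68  96 105
   88  71  61  75 101 132 135 136]
 [ 58  73  96 104  82  61  57  56  62  58  61  61  59  57  56  71  93 104
   90  73  62  68  84 106 122 134]]
r 0.017921685390686753 5.045964094626427
0.104 0.02402134903778818 31.438251308503006
0.108 0.02083638464195578 29.56790338877929
0.112 0.017681607935075564 27.02656021476933
0.116 0.014576632404703012 23.39262421669701
0.12 0.011561651448813864 17.830119491795067
0.124 0.00873040520570463 8.516358239123837
```

The crop shows the knob lowered on the post, bar between fingers at ~(302,231); torque −0.12 N m suggests the anticlockwise stop. A small confirming nudge.

To row units: -1.5 degrees is -0.0042.

Call:
{"method": "send_rows", "body": {
  "rows": "0 0 -0.0028 0 0 0 -0.53;0 0 -0.0042 0 0 0 -0.53;0 0 -0.0042 0 0 0 -0.53"
}}

```text
time: 12.65
eef_pos: [0.5722, -0.0058, 0.1174]
tcp_rot: [0.929, 0.371, 0.0, -0.0]
contact_force: [0.3, 1.8, 1.0]
opening: 0.234
finger_force: 7.4
```

```bash
python3 -c "
from h import *
quick();im=quick();quick()
P,g=dot();k=g[6:12,9:16,1]-90;k[k<0]=0;y,x=np.mgrid[228:234,299:306];print((k*x).sum()/k.sum(),(k*y).sum()/k.sum())"
```

```text
t 12.65 yaw 43.52 pos [ 0.5722 -0.0058  0.1174] F [0.3 1.8 1. ] T [ 0.288  0.018 -0.222] op 0.234 ff 7.4 row 271.12 q6 0.623
t 12.7 yaw 43.52 pos [ 0.5722 -0.0058  0.1174] F [-0.2  1.9  0.4] T [ 0.343 -0.02  -0.314] op 0.235 ff 7.4 row 271.12 q6 0.623
t 12.75 yaw 43.52 pos [ 0.5722 -0.0058  0.1174] F [-0.8  2.7  0.5] T [ 0.334  0.017 -0.246] op 0.239 ff 7.5 row 271.17 q6 0.623
301.62507453786526 229.52265951103158
```

Torque rose to 0.25–0.3 N m with no motion: hard stop after the click. Unload and turn clockwise through the idle, lowering a bit.

To row units: 7 mm is 0.0117, 4 mm is 0.0067, 28 degrees is 0.0778.

Call:
{"method": "send_rows", "body": {
  "rows": "0 0 0.0139 0 0 0 -0.53;0 0 0.0278 0 0 0.0033 -0.53;0 0 0.0417 0 0 0.0067 -0.53;0 0 0.0556 0 0 0.0117 -0.53;0 0 0.0694 0 0 0.0117 -0.53;0 0 0.0778 0 0 0.0117 -0.53;0 0 0.0778 0 0 0.0117 -0.53"
}}

```text
time: 13.82
eef_pos: [0.5719, -0.0064, 0.11]
tcp_rot: [0.991, 0.136, -0.0, 0.001]
contact_force: [0.4, 0.4, 0.4]
opening: 0.237
finger_force: 0.0
```

```bash
python3 -c "
from h import *
quick();quick()"
```

```text
t 13.82 yaw 15.65 pos [ 0.5719 -0.0064  0.11  ] F [0.4 0.4 0.4] T [-0.009  0.011 -0.023] op 0.237 ff 0.0 row 271.0 q6 1.111
t 13.88 yaw 15.65 pos [ 0.572  -0.0063  0.1101] F [-0.1 -0.5 -0. ] T [-0.01   0.003 -0.004] op 0.234 ff 0.0 row 271.17 q6 1.11
```

To row units: 8 degrees is 0.0222.

Call:
{"method": "send_rows", "body": {
  "rows": "0 0 0.0111 0 0 0 -0.53;0 0 0.0222 0 0 0 -0.53;0 0 0.0222 0 0 0 -0.53"
}}

```text
time: 14.3
eef_pos: [0.5722, -0.0061, 0.1103]
tcp_rot: [0.998, 0.067, 0.0, 0.0]
contact_force: [0.2, 0.6, 0.0]
opening: 0.241
finger_force: 0.0
```

```bash
python3 -c "
from h import *
quick();quick()"
```

```text
t 14.3 yaw 7.64 pos [ 0.5722 -0.0061  0.1103] F [0.2 0.6 0. ] T [-0.038  0.007 -0.028] op 0.241 ff 0.0 row 270.92 q6 1.25
t 14.35 yaw 7.65 pos [ 0.5722 -0.0061  0.1103] F [-0.2  0.3 -1. ] T [-0.014  0.048  0.005] op 0.236 ff 0.0 row 270.88 q6 1.25
```

To row units: 8 degrees is 0.0222.

Call:
{"method": "send_rows", "body": {
  "rows": "0 0 0.0111 0 0 0 -0.53;0 0 0.0222 0 0 0 -0.53;0 0 0.0222 0 0 0 -0.53"
}}

```text
time: 14.78
eef_pos: [0.5721, -0.006, 0.1103]
tcp_rot: [1.0, -0.003, -0.0, 0.0]
contact_force: [-0.5, 0.4, 1.0]
opening: 0.235
finger_force: 0.2
```

```bash
python3 -c "
from h import *
quick();quick()"
```

```text
t 14.78 yaw -0.36 pos [ 0.5721 -0.006   0.1103] F [-0.5  0.4  1. ] T [0.031 0.03  0.004] op 0.235 ff 0.2 row 270.83 q6 1.389
t 14.82 yaw -0.35 pos [ 0.5721 -0.006   0.1103] F [ 0.3 -0.1 -0.7] T [-0.031  0.078 -0.016] op 0.232 ff 0.2 row 270.96 q6 1.389
```

To row units: 6 degrees is 0.0167.

Call:
{"method": "send_rows", "body": {
  "rows": "0 0 0.0083 0 0 0 -0.53;0 0 0.0167 0 0 0 -0.53;0 0 0.0167 0 0 0 -0.53"
}}

```text
time: 15.25
eef_pos: [0.5719, -0.0059, 0.1102]
tcp_rot: [0.998, -0.055, -0.0, 0.0]
contact_force: [-0.7, 0.2, 0.3]
opening: 0.238
finger_force: 4.0
```

```bash
python3 -c "
from h import *
quick();quick()"
```

```text
t 15.25 yaw -6.34 pos [ 0.5719 -0.0059  0.1102] F [-0.7  0.2  0.3] T [-0.02   0.11   0.178] op 0.238 ff 4.0 row 271.0 q6 1.494
t 15.3 yaw -6.34 pos [ 0.5719 -0.0059  0.1102] F [-1.8 -0.3 -0.9] T [0.016 0.13  0.194] op 0.232 ff 4.0 row 271.04 q6 1.494
```

To row units: 2 degrees is 0.0056.

Call:
{"method": "send_rows", "body": {
  "rows": "0 0 0.0028 0 0 0 -0.53;0 0 0.0056 0 0 0 -0.53;0 0 0.0056 0 0 0 -0.53"
}}

```text
time: 15.72
eef_pos: [0.5719, -0.0059, 0.1101]
tcp_rot: [0.997, -0.074, -0.0, 0.0]
contact_force: [-0.2, -0.8, -1.2]
opening: 0.238
finger_force: 6.5
```

```bash
python3 -c "
from h import *
quick();quick();quick()"
```

```text
t 15.72 yaw -8.45 pos [ 0.5719 -0.0059  0.1101] F [-0.2 -0.8 -1.2] T [0.    0.197 0.253] op 0.238 ff 6.5 row 270.96 q6 1.531
t 15.78 yaw -8.44 pos [ 0.5719 -0.0059  0.1101] F [-1.1 -0.1 -2.1] T [-0.039  0.188  0.193] op 0.235 ff 6.5 row 270.96 q6 1.531
t 15.82 yaw -8.44 pos [ 0.5719 -0.0059  0.1101] F [-1.1  0.3 -1.2] T [-0.109  0.186  0.253] op 0.233 ff 6.5 row 271.04 q6 1.531
```

```bash
python3 -c "
from h import *
P=shot('scene');im=P['color']
o=cv2.resize(im[200:290,250:350],None,fx=5,fy=5,interpolation=cv2.INTER_CUBIC); cv2.imwrite('pics/c3.png',cv2.cvtColor(o,cv2.COLOR_RGB2BGR))
np.save('a.npy',im)"
```

```text
(no output)
```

View pics/c3.png

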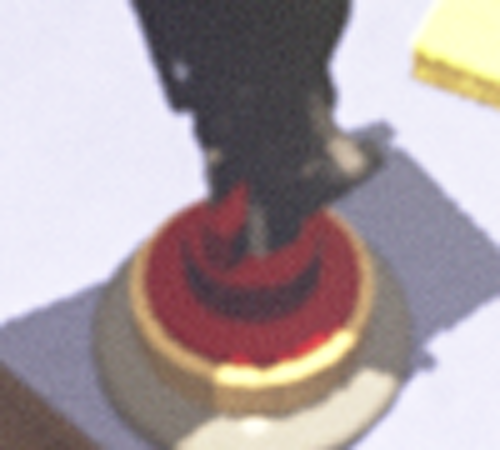

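Bar occluded by the finger but the flange is low and level over the roll (edge at ~(300,272)). Continue in small steps.

To row units: 2 degrees is 0.0056.

Call:
{"method": "send_rows", "body": {
  "rows": "0 0 0.0028 0 0 0 -0.53;0 0 0.0056 0 0 0 -0.53;0 0 0.0056 0 0 0 -0.53"
}}

```text
time: 16.3
eef_pos: [0.572, -0.0059, 0.11]
tcp_rot: [0.996, -0.091, -0.0, -0.0]
contact_force: [-0.1, -0.4, -3.1]
opening: 0.232
finger_force: 7.2
```

```bash
python3 -c "
from h import *
quick();quick();im=quick()
P=shot('top');d=ctrl.look_for(P,'knob_grip');print(d[:1])
np.save('b.npy',im);a=np.load('a.npy')
d=cv2.absdiff(a,im)[200:290,250:350].sum(2);print(d[35:60,30:50].mean(),d.mean())"
```

```text
t 16.3 yaw -10.48 pos [ 0.572  -0.0059  0.11  ] F [-0.1 -0.4 -3.1] T [-0.052  0.089  0.24 ] op 0.232 ff 7.2 row 271.08 q6 1.566
t 16.35 yaw -10.47 pos [ 0.572  -0.0059  0.1101] F [-0.6 -0.6 -2.3] T [-0.021  0.178  0.258] op 0.238 ff 7.1 row 271.12 q6 1.566
t 16.4 yaw -10.46 pos [ 0.572  -0.0059  0.11  ] F [-0.6  0.1 -3.2] T [0.003 0.135 0.256] op 0.242 ff 7.1 row 271.04 q6 1.566
[]
10.306 9.675444444444445
```

Torque stays ~0.25 and the tool is being dragged down: the knob is threading down. Continue.

To row units: 4 degrees is 0.0111.

Call:
{"method": "send_rows", "body": {
  "rows": "0 0 0.0056 0 0 0 -0.53;0 0 0.0111 0 0 0 -0.53;0 0 0.0111 0 0 0 -0.53"
}}

```text
time: 16.92
eef_pos: [0.5718, -0.0059, 0.1097]
tcp_rot: [0.992, -0.126, -0.0, -0.0]
contact_force: [0.2, -0.5, -6.6]
opening: 0.236
finger_force: 7.1
```

```bash
python3 -c "
from h import *
quick();quick();im=quick()"
```

```text
t 16.93 yaw -14.5 pos [ 0.5718 -0.0059  0.1097] F [ 0.2 -0.5 -6.6] T [-0.087  0.082  0.197] op 0.236 ff 7.1 row 271.12 q6 1.636
t 16.98 yaw -14.48 pos [ 0.5718 -0.0059  0.1097] F [-0.6 -0.4 -6.5] T [-0.051  0.025  0.245] op 0.235 ff 7.0 row 271.04 q6 1.636
t 17.02 yaw -14.47 pos [ 0.5718 -0.0059  0.1097] F [ 0.2 -0.9 -7. ] T [-0.05   0.031  0.205] op 0.237 ff 7.0 row 271.12 q6 1.636
```

To row units: 4 degrees is 0.0111.

Call:
{"method": "send_rows", "body": {
  "rows": "0 0 0.0056 0 0 0 -0.53;0 0 0.0111 0 0 0 -0.53;0 0 0.0111 0 0 0 -0.53"
}}

```text
time: 17.45
eef_pos: [0.5716, -0.0058, 0.1095]
tcp_rot: [0.987, -0.16, -0.001, 0.0]
contact_force: [-0.5, -0.5, -10.9]
opening: 0.239
finger_force: 10.5
```

```bash
python3 -c "
from h import *
quick();quick();im=quick()"
```

```text
t 17.45 yaw -18.47 pos [ 0.5716 -0.0058  0.1095] F [ -0.5  -0.5 -10.9] T [-0.068 -0.04   0.369] op 0.239 ff 10.5 row 271.08 q6 1.706
t 17.5 yaw -18.46 pos [ 0.5716 -0.0058  0.1096] F [  0.3  -0.9 -11.1] T [-0.059 -0.011  0.316] op 0.237 ff 10.4 row 271.21 q6 1.705
t 17.55 yaw -18.46 pos [ 0.5716 -0.0058  0.1096] F [  0.2  -0.9 -11.3] T [-0.059 -0.035  0.352] op 0.235 ff 10.4 row 271.17 q6 1.705
```

The fingers stick to the descending bar (−11 N), so follow it down.

To row units: 1 mm is 0.0017, 0.6 mm is 0.001.

Call:
{"method": "send_rows", "body": {
  "rows": "0 0 0 0 0 0.001 -0.53;0 0 0 0 0 0.0017 -0.53;0 0 0 0 0 0.0017 -0.53"
}}

```text
time: 17.98
eef_pos: [0.5717, -0.0058, 0.1094]
tcp_rot: [0.987, -0.16, -0.001, 0.0]
contact_force: [-3.2, 0.6, -7.2]
opening: 0.235
finger_force: 10.5
```

```bash
python3 -c "
from h import *
quick();quick();im=quick()"
```

```text
t 17.98 yaw -18.45 pos [ 0.5717 -0.0058  0.1094] F [-3.2  0.6 -7.2] T [-0.026  0.544  0.341] op 0.235 ff 10.5 row 271.08 q6 1.705
t 18.02 yaw -18.45 pos [ 0.5717 -0.0059  0.1094] F [-3.7  0.3 -7.6] T [0.022 0.572 0.327] op 0.239 ff 10.5 row 271.17 q6 1.705
t 18.07 yaw -18.45 pos [ 0.5718 -0.0059  0.1095] F [-3.7  0.2 -7. ] T [0.039 0.627 0.331] op 0.235 ff 10.5 row 271.17 q6 1.705
```

To row units: 0.5 mm is 0.0008, -5 degrees is -0.0139.

Call:
{"method": "send_rows", "body": {
  "rows": "0 0 -0.0083 0 0 0 -0.53;0 0 -0.0139 0 0 0.0008 -0.53;0 0 -0.0139 0 0 0.0008 -0.53"
}}

```text
time: 18.5
eef_pos: [0.5744, -0.0064, 0.1112]
tcp_rot: [0.993, -0.118, 0.003, 0.0]
contact_force: [0.5, -1.2, -1.2]
opening: 0.238
finger_force: 0.0
```

```bash
python3 -c "
from h import *
quick();quick();im=quick()"
```

```text
t 18.5 yaw -13.52 pos [ 0.5744 -0.0064  0.1112] F [ 0.5 -1.2 -1.2] T [-0.024 -0.029 -0.026] op 0.238 ff 0.0 row 271.25 q6 1.619
t 18.55 yaw -13.52 pos [ 0.5739 -0.0063  0.1108] F [1.3 0.4 0.1] T [-0.023  0.04   0.017] op 0.236 ff 0.0 row 271.25 q6 1.619
t 18.6 yaw -13.51 pos [ 0.5735 -0.0062  0.1103] F [-0.1 -0.8  0.7] T [-0.044  0.022  0.031] op 0.235 ff 0.0 row 271.25 q6 1.619
```

To row units: 4 degrees is 0.0111.

Call:
{"method": "send_rows", "body": {
  "rows": "0 0 0.0056 0 0 0 -0.53;0 0 0.0111 0 0 0 -0.53;0 0 0.0111 0 0 0 -0.53"
}}

```text
time: 19.02
eef_pos: [0.5724, -0.0059, 0.1091]
tcp_rot: [0.988, -0.152, 0.0, 0.0]
contact_force: [0.7, 0.3, 1.0]
opening: 0.237
finger_force: 5.9
```

```bash
python3 -c "
from h import *
quick();quick();im=quick()"
```

```text
t 19.02 yaw -17.44 pos [ 0.5724 -0.0059  0.1091] F [0.7 0.3 1. ] T [ 0.064 -0.091  0.204] op 0.237 ff 5.9 row 271.17 q6 1.688
t 19.07 yaw -17.43 pos [ 0.5724 -0.0059  0.1091] F [0.1 0.8 1.3] T [ 0.045 -0.062  0.241] op 0.235 ff 5.9 row 271.29 q6 1.688
t 19.12 yaw -17.43 pos [ 0.5724 -0.0059  0.1091] F [1.  0.3 1.8] T [ 0.039 -0.074  0.205] op 0.232 ff 5.9 row 271.25 q6 1.688
```

To row units: 0.3 mm is 0.0005, 0.2 mm is 0.0003, 4 degrees is 0.0111.

Call:
{"method": "send_rows", "body": {
  "rows": "0 0 0.0056 0 0 0.0003 -0.53;0 0 0.0111 0 0 0.0005 -0.53;0 0 0.0111 0 0 0.0005 -0.53"
}}

```text
time: 19.55
eef_pos: [0.5723, -0.0059, 0.1087]
tcp_rot: [0.982, -0.186, 0.0, -0.0]
contact_force: [0.8, 0.2, 2.6]
opening: 0.236
finger_force: 7.9
```

```bash
python3 -c "
from h import *
quick();quick();im=quick()"
```

```text
t 19.55 yaw -21.49 pos [ 0.5723 -0.0059  0.1087] F [0.8 0.2 2.6] T [ 0.132 -0.07   0.279] op 0.236 ff 7.9 row 271.25 q6 1.758
t 19.6 yaw -21.47 pos [ 0.5723 -0.0059  0.1087] F [0.9 1.  1.7] T [ 0.074 -0.134  0.254] op 0.234 ff 7.8 row 271.21 q6 1.758
t 19.65 yaw -21.47 pos [ 0.5723 -0.0059  0.1087] F [0.8 0.7 1.7] T [ 0.171 -0.084  0.266] op 0.235 ff 7.7 row 271.25 q6 1.758
```

To row units: 0.3 mm is 0.0005, 0.2 mm is 0.0003, 4 degrees is 0.0111.

Call:
{"method": "send_rows", "body": {
  "rows": "0 0 0.0056 0 0 0.0003 -0.53;0 0 0.0111 0 0 0.0005 -0.53;0 0 0.0111 0 0 0.0005 -0.53"
}}

```text
time: 20.08
eef_pos: [0.5722, -0.0059, 0.1082]
tcp_rot: [0.975, -0.221, 0.0, -0.0]
contact_force: [1.0, -0.1, 2.6]
opening: 0.233
finger_force: 7.7
```

```bash
python3 -c "
from h import *
quick();quick();im=quick()"
```

```text
t 20.07 yaw -25.5 pos [ 0.5722 -0.0059  0.1082] F [ 1.  -0.1  2.6] T [ 0.087 -0.072  0.273] op 0.233 ff 7.7 row 271.33 q6 1.828
t 20.12 yaw -25.48 pos [ 0.5722 -0.0059  0.1083] F [0.7 0.4 2.9] T [ 0.145 -0.128  0.23 ] op 0.236 ff 7.6 row 271.46 q6 1.828
t 20.18 yaw -25.48 pos [ 0.5722 -0.0059  0.1082] F [1.5 0.3 2.9] T [ 0.146 -0.117  0.251] op 0.235 ff 7.6 row 271.42 q6 1.828
```

To row units: 0.2 mm is 0.0003, 0.1 mm is 0.0002, 4 degrees is 0.0111.

Call:
{"method": "send_rows", "body": {
  "rows": "0 0 0.0056 0 0 0.0002 -0.53;0 0 0.0111 0 0 0.0003 -0.53;0 0 0.0111 0 0 0.0003 -0.53"
}}

```text
time: 20.6
eef_pos: [0.572, -0.006, 0.1078]
tcp_rot: [0.967, -0.255, -0.0, 0.0]
contact_force: [0.0, -0.5, 1.3]
opening: 0.238
finger_force: 3.1
```

```bash
python3 -c "
from h import *
quick();quick();im=quick()"
```

```text
t 20.6 yaw -29.52 pos [ 0.572  -0.006   0.1078] F [ 0.  -0.5  1.3] T [ 0.01  -0.094  0.111] op 0.238 ff 3.1 row 271.83 q6 1.898
t 20.65 yaw -29.49 pos [ 0.572  -0.006   0.1078] F [0.5 0.6 1.3] T [-0.01  -0.129  0.127] op 0.233 ff 3.0 row 271.83 q6 1.898
t 20.7 yaw -29.48 pos [ 0.572  -0.006   0.1078] F [0.1 0.3 0.2] T [ 0.028 -0.09   0.056] op 0.237 ff 2.9 row 271.71 q6 1.898
```

To row units: 0.1 mm is 0.0002, 4 degrees is 0.0111.

Call:
{"method": "send_rows", "body": {
  "rows": "0 0 0.0056 0 0 0.0002 -0.53;0 0 0.0111 0 0 0.0002 -0.53;0 0 0.0111 0 0 0.0002 -0.53"
}}

```text
time: 21.12
eef_pos: [0.5719, -0.0059, 0.1077]
tcp_rot: [0.958, -0.288, -0.0, 0.0]
contact_force: [0.7, 0.4, 0.3]
opening: 0.237
finger_force: 3.3
```

```bash
python3 -c "
from h import *
quick();quick();im=quick()"
```

```text
t 21.12 yaw -33.49 pos [ 0.5719 -0.0059  0.1077] F [0.7 0.4 0.3] T [-0.014 -0.015  0.113] op 0.237 ff 3.3 row 271.83 q6 1.968
t 21.18 yaw -33.47 pos [ 0.5719 -0.0059  0.1077] F [-0.8 -0.3  0.6] T [-0.028  0.001  0.076] op 0.236 ff 3.2 row 271.75 q6 1.967
t 21.23 yaw -33.47 pos [ 0.5719 -0.0059  0.1077] F [-0.  -0.1  1.4] T [-0.057 -0.031  0.1  ] op 0.233 ff 3.2 row 271.71 q6 1.967
```

On the level part (torque dropped to ~0.1). End stop expected around yaw −48…−54.

To row units: 8 degrees is 0.0222.

Call:
{"method": "send_rows", "body": {
  "rows": "0 0 0.0083 0 0 0 -0.53;0 0 0.0167 0 0 0 -0.53;0 0 0.0222 0 0 0 -0.53;0 0 0.0222 0 0 0 -0.53"
}}

```text
time: 21.78
eef_pos: [0.5719, -0.0058, 0.1077]
tcp_rot: [0.935, -0.354, -0.0, 0.0]
contact_force: [0.4, -0.0, -0.5]
opening: 0.236
finger_force: 3.7
```

```bash
python3 -c "
from h import *
quick();quick();im=quick()"
```

```text
t 21.77 yaw -41.45 pos [ 0.5719 -0.0058  0.1077] F [ 0.4 -0.  -0.5] T [0.016 0.014 0.115] op 0.236 ff 3.7 row 271.67 q6 2.107
t 21.82 yaw -41.43 pos [ 0.5719 -0.0058  0.1076] F [-0.1 -0.4 -0.2] T [0.026 0.059 0.124] op 0.231 ff 3.6 row 271.75 q6 2.106
t 21.88 yaw -41.44 pos [ 0.5719 -0.0058  0.1077] F [-0.7 -0.3  0.7] T [0.057 0.023 0.099] op 0.241 ff 3.6 row 271.62 q6 2.106
```

To row units: 3 degrees is 0.0083.

Call:
{"method": "send_rows", "body": {
  "rows": "0 0 0.0042 0 0 0 -0.53;0 0 0.0083 0 0 0 -0.53;0 0 0.0083 0 0 0 -0.53"
}}

```text
time: 22.3
eef_pos: [0.5719, -0.0059, 0.1077]
tcp_rot: [0.926, -0.378, -0.0, 0.0]
contact_force: [-0.6, 0.7, -0.7]
opening: 0.237
finger_force: 4.2
```

```bash
python3 -c "
from h import *
quick();quick();im=quick()"
```

```text
t 22.3 yaw -44.47 pos [ 0.5719 -0.0059  0.1077] F [-0.6  0.7 -0.7] T [0.071 0.09  0.097] op 0.237 ff 4.2 row 271.58 q6 2.159
t 22.35 yaw -44.46 pos [ 0.5719 -0.0059  0.1077] F [-0.7  1.2 -1. ] T [0.135 0.067 0.118] op 0.239 ff 4.1 row 271.54 q6 2.159
t 22.4 yaw -44.46 pos [ 0.5719 -0.0058  0.1077] F [-0.3 -0.2 -1.9] T [0.099 0.051 0.145] op 0.238 ff 4.1 row 271.62 q6 2.159
```

To row units: 2 degrees is 0.0056.

Call:
{"method": "send_rows", "body": {
  "rows": "0 0 0.0028 0 0 0 -0.53;0 0 0.0056 0 0 0 -0.53;0 0 0.0056 0 0 0 -0.53"
}}

```text
time: 22.82
eef_pos: [0.572, -0.0059, 0.1077]
tcp_rot: [0.919, -0.395, -0.0, 0.0]
contact_force: [-1.2, 0.4, -1.8]
opening: 0.232
finger_force: 4.9
```

```bash
python3 -c "
from h import *
quick();quick();im=quick()"
```

```text
t 22.82 yaw -46.47 pos [ 0.572  -0.0059  0.1077] F [-1.2  0.4 -1.8] T [0.065 0.073 0.132] op 0.232 ff 4.9 row 271.58 q6 2.194
t 22.88 yaw -46.46 pos [ 0.572  -0.0059  0.1077] F [-1.   0.2 -3.5] T [0.076 0.031 0.141] op 0.236 ff 4.8 row 271.62 q6 2.194
t 22.93 yaw -46.46 pos [ 0.572  -0.0059  0.1077] F [ 0.2 -0.2 -3. ] T [0.12  0.089 0.173] op 0.232 ff 4.8 row 271.67 q6 2.194
```

To row units: 1 degrees is 0.0028.

Call:
{"method": "send_rows", "body": {
  "rows": "0 0 0.0028 0 0 0 -0.53;0 0 0.0028 0 0 0 -0.53"
}}

```text
time: 23.22
eef_pos: [0.572, -0.0059, 0.1078]
tcp_rot: [0.915, -0.403, -0.0, 0.0]
contact_force: [-1.2, -0.2, -3.1]
opening: 0.236
finger_force: 5.1
```

```bash
python3 -c "
from h import *
quick();quick();im=quick()"
```

```text
t 23.23 yaw -47.47 pos [ 0.572  -0.0059  0.1078] F [-1.2 -0.2 -3.1] T [0.084 0.101 0.143] op 0.236 ff 5.1 row 271.62 q6 2.212
t 23.27 yaw -47.46 pos [ 0.572  -0.0059  0.1078] F [ 0.6  0.6 -2.9] T [0.062 0.012 0.178] op 0.237 ff 5.1 row 271.62 q6 2.212
t 23.32 yaw -47.46 pos [ 0.572  -0.0059  0.1077] F [ 0.3 -0.2 -3.7] T [0.054 0.041 0.207] op 0.234 ff 5.0 row 271.58 q6 2.212
```

To row units: 0.3 mm is 0.0005, 1.5 degrees is 0.0042.

Call:
{"method": "send_rows", "body": {
  "rows": "0 0 0.0022 0 0 0.0005 -0.53;0 0 0.0042 0 0 0.0005 -0.53;0 0 0.0042 0 0 0.0005 -0.53"
}}

```text
time: 23.75
eef_pos: [0.5721, -0.0059, 0.1077]
tcp_rot: [0.91, -0.414, -0.0, 0.0]
contact_force: [-1.0, 0.8, -2.3]
opening: 0.234
finger_force: 5.0
```

```bash
python3 -c "
from h import *
quick();quick();im=quick()"
```

```text
t 23.75 yaw -48.97 pos [ 0.5721 -0.0059  0.1077] F [-1.   0.8 -2.3] T [0.069 0.189 0.168] op 0.234 ff 5.0 row 271.54 q6 2.238
t 23.8 yaw -48.96 pos [ 0.5721 -0.0059  0.1077] F [-1.8  0.3 -2. ] T [0.017 0.206 0.156] op 0.236 ff 4.9 row 271.58 q6 2.238
t 23.85 yaw -48.96 pos [ 0.5722 -0.0059  0.1077] F [-1.8 -0.9 -1.6] T [0.044 0.137 0.123] op 0.234 ff 4.9 row 271.58 q6 2.238
```

Still moving at ~0.15; not yet the stop.

To row units: 1.5 degrees is 0.0042.

Call:
{"method": "send_rows", "body": {
  "rows": "0 0 0.0022 0 0 0 -0.53;0 0 0.0042 0 0 0 -0.53;0 0 0.0042 0 0 0 -0.53"
}}

```text
time: 24.28
eef_pos: [0.5722, -0.006, 0.1077]
tcp_rot: [0.905, -0.426, 0.0, 0.0]
contact_force: [-1.0, 0.1, -1.8]
opening: 0.237
finger_force: 7.5
```

```bash
python3 -c "
from h import *
quick();quick();im=quick()"
```

```text
t 24.27 yaw -50.45 pos [ 0.5722 -0.006   0.1077] F [-1.   0.1 -1.8] T [0.032 0.165 0.251] op 0.237 ff 7.5 row 271.58 q6 2.264
t 24.32 yaw -50.44 pos [ 0.5722 -0.006   0.1077] F [-0.2 -0.5 -2.4] T [-0.02   0.143  0.275] op 0.232 ff 7.4 row 271.46 q6 2.264
t 24.38 yaw -50.45 pos [ 0.5722 -0.006   0.1077] F [-0.5 -0.7 -1.6] T [0.003 0.153 0.315] op 0.236 ff 7.5 row 271.62 q6 2.264
```

Sharp rise to 0.28 N m at the expected angle (~1.09 rad after the click): end stop. Back off into the idle, open, lift away.

To row units: -60 mm is -0.1, -30 mm is -0.05, -15 degrees is -0.0417.

Call:
{"method": "send_rows", "body": {
  "rows": "0 0 -0.0139 0 0 0 -0.53;0 0 -0.0278 0 0 0 -0.53;0 0 -0.0417 0 0 0 -0.53;0 0 -0.0417 0 0 0 -0.2;0 0 -0.0417 0 0 0 0.1;0 0 -0.0417 0 0 -0.0167 0.2;0 0 -0.0417 0 0 -0.05 0.2;0 0 -0.0417 0 0 -0.1 0.2"
}}

```text
time: 25.42
eef_pos: [0.5719, -0.0059, 0.1689]
tcp_rot: [0.952, -0.305, -0.0, 0.0]
contact_force: [0.6, 0.4, -0.2]
opening: 0.6
finger_force: 0.0
```

To row units: -120 mm is -0.2, -100 mm is -0.1667.

Call:
{"method": "send_rows", "body": {
  "rows": "0 0 0 0 0 -0.0667 0.2;0 0 0 -0.0833 0 -0.15 0.2;0 0 0 -0.1667 0 -0.1667 0.2;0 0 0 -0.2 0 -0.1667 0.2;0 0 0 -0.2 0 -0.1667 0.2"
}}

```text
time: 26.05
eef_pos: [0.474, 0.0642, 0.2683]
tcp_rot: [0.953, -0.304, 0.001, -0.0]
contact_force: [-0.2, 0.3, -0.5]
opening: 0.602
finger_force: 0.0
```

```bash
python3 -c "
from h import *
st()
p=shot('top','t9');q=shot('scene')
o=np.hstack([cv2.resize(k,None,fx=4,fy=4,interpolation=cv2.INTER_CUBIC) for k in(p['color'][210:310,270:365],q['color'][200:300,255:350])]);cv2.imwrite('pics/end.png',cv2.cvtColor(o,cv2.COLOR_RGB2BGR))"
```

```text
time 26.05
qpos [-7.7900e-02 -1.7330e-01  2.0297e+00 -3.0000e-04  1.2833e+00  2.1106e+00]
eef_pos [0.474  0.0642 0.2683]
tcp_rot [ 9.527e-01 -3.039e-01  9.000e-04 -1.000e-04]
contact_force [-0.1937  0.2582 -0.52  ]
wrist_torque [0.1108 0.0338 0.0178]
opening 0.6017
finger_force 0.0
```

View pics/end.png

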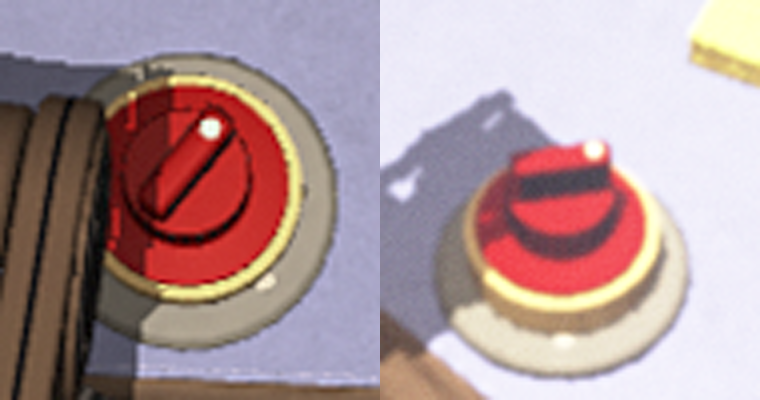

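The knob sits level on the roll, bar turned about 60° clockwise from the click (top crop: (160,205) to (212,122)), and the arm is clear.

```bash
python3 -c "
from plant import ctrl
print(ctrl.sign_off())"
```

```text
the job is handed in; nothing more can be done
None
```

The knob is on the post: it clicked into the thread starts, was turned clockwise to its end stop and let go, and the job was handed in at about 26 s with the arm clear. Torque reached about 0.3 N m at each stop and briefly 0.35 N m partway down.

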